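Lock the bayonet cover on the sanding dust box

ROBOT

A 7-joint arm with a two-finger parallel gripper is mounted at the origin on the work surface. World frame = base frame: x ahead of the robot, y to its left, z up, the work surface at z = 0. Lengths are in m, angles in rad, forces in N, time in s.
With the tool pointing down it reaches from about 0.4 to 0.85 m from the base axis. Payload 10.4 kg.
Tool frame: the origin (TCP) lies on the centre line of the jaws, within the pads' length; the fingertips stand r.tip_extent ahead of it and the grasp point (between the pads) lies 3 mm ahead of it (r.tip_extent is the distance from the TCP to the fingertips, in m); z points along the fingers, y is the direction in which the jaws open and shut (so a half turn about z gives the same grasp; the last joint's range is limited). The gripper opens to 87 mm and grips with 3 to 60 N. Pads are 19 mm wide; open, the fingers measure 117 mm over their backs; the gripper's body (75 mm by 190 mm) begins 51 mm behind the grasp point.
Start: joints at [-1.139, 0.332, -0.065, 1.46, 0.022, 1.35, -0.088], TCP at [0.275, 0.561, 0.218] pointing down, gripper open.
Joint ranges: [-2.6, 2.6], [-0.5, 2.12], [-1.47, 1.34], [0.16, 2.42], [-1.27, 4.41], [0.06, 2.06], [-2.6, 2.6]. Speed limits (rad/s): [2.22, 2.22, 2.79, 2.79, 3.14, 3.14, 3.14].

INTERFACE

Orientations are given as a unit quaternion [x, y, z, w].
In Python, from bench import r gives the robot as it stands. The module is installed in compiled form; this text tells all that it offers.
- The arm moves only by the shell command python3 -m jog 'ROWS' [FORCE]. ROWS is JSON, a list of rows, each a list of 5 numbers: the shift along the tool's x, y, z in cm, then the turn about the tool's z in rad, then the closure, from 0 (fully open) to 1 (shut). A call has exactly 10 rows; each row shifts and turns the pose as measured when the row begins, along the tool's axes as they then stand; what a row does not reach is not made up. A row lasts 1/10 s, in which the tool goes at most 50 mm and 8.59 degrees, less where a joint would pass 70% of its speed; a pose out of reach is approached as far as the arm can. A call with a gripper value outside its range is refused whole. The fingers move at their own pace and stop on an object; FORCE is the grip in N (left out, the last holds). Time passes only in rows, so rows that do not move let the fingers close, or fill a call up. It gives the time, the measured TCP pose, the force and the opening at its end, in the units of the state.
- r.read_state(): the state, without advancing time (a new reading comes with each control period).
- r.camera(name): name is "side" or "top"; returns a dict with "pixels" (480x640x3 uint8, red, green, blue), "fx", "fy", "cx", "cy" (pixels), "camera_from_world" (4x4, takes a point from world to camera coordinates). Camera axes: x right, y up, looking along -z (the intrinsics and any distortion apply to the point x, -y, -z); pixel columns grow to the right and rows downward; lengths in m; the calibration is good to about 2 mm. A picture is of the moment at which its call begins. There is no depth.
- r.close_job(): hands the job in, once; it reports no verdict.
The state is a dict: "time": time; "joint_positions": joint angles; "joint_vel": joint speeds; "joint_torque": joint torques, N m; "ee_pos": TCP position; "eef_rot": TCP orientation; "ft_force": force on the tool from outside, world axes, zero at the start; "torque": the same for the moment, N m; "width": finger opening in m.
Only numpy, scipy, OpenCV 4.12 (cv2) and the standard library are available. Lean on these libraries where they do the work, as an engineer would, in place of code of your own. Each camera call takes 0.05 s, during which the arm holds its last target. There are 200 camera calls.

TASK

Close the dust box on the workbench: set the loose round cover into its mouth with the two lugs in the two slots, press it in gently against the spring, and turn it clockwise about a quarter turn until it comes up against its stop. Then let go so that it springs up into its locked detent and stays there. Do not force it against the spring's end or the stop, and leave the other things on the bench where they stand.

Things in the scene. Friction and masses are not known exactly. Their poses are not given: they have to be found in the camera images.
- dust_box: Grey steel box fixed to the bench, 160 (its x) x 140 (its y) x 100 mm high, turned up to 0.5 rad. Origin: centre of its underside, z up. Its top has a round bayonet mouth with a steel rim.
- mouth (a point): Centre of the mouth (61 mm diameter), level with the box top, 100 mm above the bench; axes as the box. The cover's underside lies 13 mm below this point when its lugs just clear the ledge, 16 mm at the spring's hard end, 10 mm when locked in the detent.
- slot (a point): Middle of the entry slot at the +x side of the mouth, 35 mm from its centre, level with the box top. The slot is 15 mm wide (along the box's y) and reaches out to 39 mm from the centre; a second one lies opposite, at -x. Lugs enter through the two slots.
- ledge (a point): On the mouth's axis, level with the underside of the hidden ledge (8 mm below the box top) that the lugs slide under, CLOCKWISE seen from above. 63 to 93 degrees from the slots (differs from box to box, unseen) is a 3 mm deep detent pocket, 3 degrees wider than the lug each side, its far side a solid stop. The other way is blocked. Let go of before the pocket, the lugs stay under the ledge.
- seal (a point): Centre of the top of the sprung black plate (44 mm diameter) in the mouth, as it lies free, 3 mm below the box top. It pushes the cover up: 4.5 N at first, 0.5 N more per mm pressed, with a hard end after 13 mm. In the slots it pushes the cover out again.
- cover: Loose round cover lying grip up on the bench, 105 to 210 g, yaw within 1.2 rad. Origin: centre of its underside, z up. Aluminium plug 58 mm in diameter, 18 mm high, foot bevelled; flange 84 mm in diameter, 18 to 23 mm up. Two lugs 10 mm wide, 5 mm high, level with the underside, reach 36 mm from the centre at +x and -x. Same either way round. Turning takes 0.1 to 0.3 N m; over 0.8 N m is forcing it.
- cover_grip (a point): Centre of the cover's upright black grip bar, on its axis, 37 mm above its underside. The bar is 56 mm long along the cover's x (in line with the lugs), 14 mm thick along y, and stands from 23 to 51 mm above the underside.
- bottle: Clear water bottle, 62 mm diameter, 190 mm high, origin at the underside; bystander.
- tin: Steel tin, 80 mm diameter, 75 mm high, origin at the underside; bystander.
- block: Wooden block 75 x 45 x 40 mm, origin at the underside; bystander.
- sanding_block: Wooden sanding block with a cork sole, 100 x 55 x 34 mm, origin at the underside; bystander.
There are look-alikes about, which are no part of the job. What is shaped like the cover but blue or pink is not meant.

How it is judged:
On the way:
1. the cover is pressed into the mouth, its underside 12 mm or more below the box top and within 4 mm of the mouth's axis (z of cover in the frame of mouth below -0.012 m and horizontal distance between cover and mouth below 0.004 m), for 0.1 s.
At the end, for the whole second after the job is handed in: the cover rests locked in its detent: underside 8.5 to 11.4 mm below the box top, within 4 mm of the mouth's axis, turned more than 57 degrees from the slots, level within 0.08 rad, still and released (z of cover in the frame of mouth between -0.0114 and -0.0085 m and horizontal distance between cover and mouth below 0.004 m and angle between the x axis of cover and the x axis of dust_box, either way round above 1 rad and angle between cover's own z axis and vertical below 0.08 rad and linear speed of cover below 0.01 m/s); the robot touches nothing.
It fails at once if the cover is forced: it presses on the dust box (spring, end, ledge, stop) with more than 50 N (contact force between cover and dust_box above 50 N).
It fails at once if the bottle is pushed more than 30 mm (distance of bottle from where it was at the start of the episode above 0.03 m).
It fails at once if the tin is pushed more than 30 mm (distance of tin from where it was at the start of the episode above 0.03 m).
It fails at once if the block is pushed more than 30 mm (distance of block from where it was at the start of the episode above 0.03 m).
It fails at once if the sanding block is pushed more than 30 mm (distance of sanding_block from where it was at the start of the episode above 0.03 m).
It also fails if it takes over 64 s, if anything falls off the work surface, if the arm or the gripper's body presses on something with over 40 N, if the wrist force passes 120 N, or if a joint passes its speed limit or range.

## Working session

There is one attempt and no reset: what is moved stays moved. The work goes in short steps, Python scripts to look and compute and a shell command to move; the robot and the scene stay as the last step left them, time stands still between calls to the robot, and variables do not carry over. Pictures are saved under pics/ and viewed, about 8 in all and at most 12, crops included, and the job is handed in when it is done.

```bash
mkdir -p pics
cat > h.py <<'E'
import numpy as np,cv2
from bench import r
def cam(n):
    c=r.camera(n); return c
def save(c,f): cv2.imwrite('pics/'+f,c['pixels'][:,:,::-1])
def ray(c,u,v):
    M=np.array(c['camera_from_world']);R=M[:3,:3];o=-R.T@M[:3,3]
    d=R.T@np.array([(u-c['cx'])/c['fx'],-(v-c['cy'])/c['fy'],-1]);return o,d/np.linalg.norm(d)
def onz(c,u,v,z):
    o,d=ray(c,u,v);return o+d*(z-o[2])/d[2]
def proj(c,p):
    M=np.array(c['camera_from_world']);q=M[:3,:3]@np.array(p)+M[:3,3]
    return c['cx']+c['fx']*q[0]/-q[2], c['cy']+c['fy']*-q[1]/-q[2]
E
python3 - <<'E'
from h import *
for n in('top','side'):
    c=cam(n);save(c,n+'0.png');print(n,{k:np.round(v,3) for k,v in c.items() if k!='pixels'},ray(c,320,240))
s=r.read_state();print(s,r.tip_extent)
E
```

```text
top {'fx': np.float64(553.266), 'fy': np.float64(553.266), 'cx': np.float64(328.271), 'cy': np.float64(242.125), 'camera_from_world': array([[-0.029, -1.   , -0.004, -0.008],
       [ 0.979, -0.029,  0.201, -0.641],
       [-0.201,  0.002,  0.98 , -1.419],
       [ 0.   ,  0.   ,  0.   ,  1.   ]])} (array([ 0.34254528, -0.02361979,  1.51885481]), array([ 0.20474313,  0.0128957 , -0.97873079]))
side {'fx': np.float64(485.874), 'fy': np.float64(485.874), 'cx': np.float64(316.93), 'cy': np.float64(249.223), 'camera_from_world': array([[-0.95 , -0.313,  0.001,  0.605],
       [ 0.237, -0.719,  0.653, -0.206],
       [-0.203,  0.621,  0.757, -0.997],
       [ 0.   ,  0.   ,  0.   ,  1.   ]])} (array([0.42055278, 0.66024162, 0.88800979]), array([ 0.20192544, -0.63648333, -0.74438907]))
{'time': 0.1, 'joint_positions': array([-1.1385854 ,  0.3327826 , -0.06470993,  1.46086996,  0.02158885,
        1.34988658, -0.08850062]), 'joint_vel': array([-0.00124631, -0.00070516, -0.00138786, -0.00341619, -0.00080763,
        0.00090509, -0.00021466]), 'joint_torque': array([ 1.30128206e-03, -6.24545860e+01,  2.43474013e-02, -3.90712380e+01,
       -6.14608498e-02,  3.65100126e-02,  5.85942439e-05]), 'ee_pos': array([0.2743971 , 0.56115023, 0.21774377]), 'eef_rot': array([ 2.25437935e-01,  9.74257330e-01, -6.14160741e-04, -1.20026313e-04]), 'ft_force': array([ 0.19080643, -0.07661703, -0.20535173]), 'torque': array([0.01143157, 0.02454156, 0.00200158]), 'width': 0.08739964593687613} 0.022
```

View pics/top0.png

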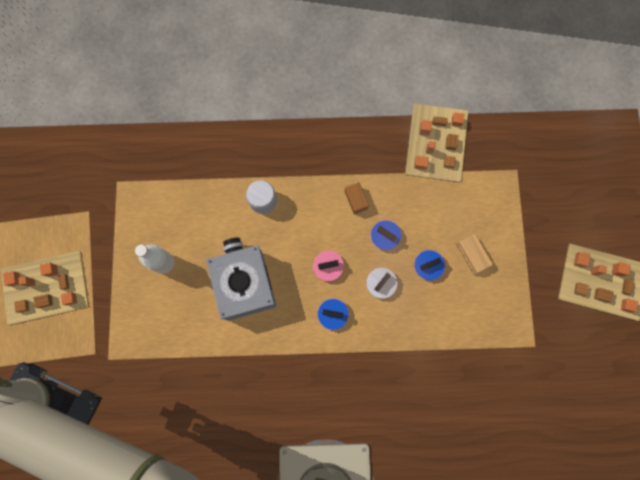

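View pics/side0.png

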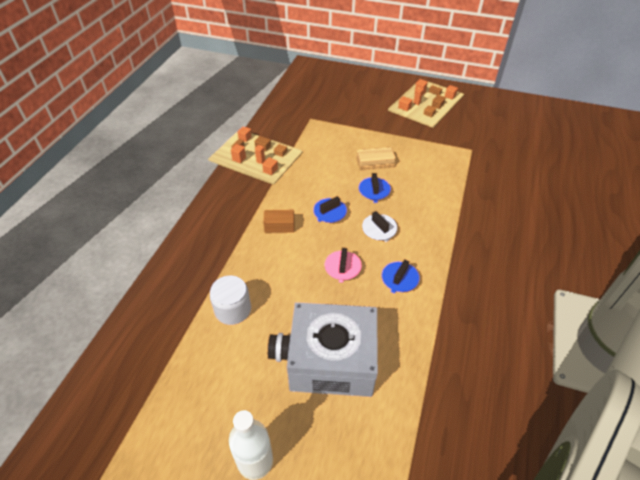

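```bash
cat > m.py <<'E'
from h import *
import sys
def comp(m,near):
    n,l,s,ce=cv2.connectedComponentsWithStats(m.astype(np.uint8))
    k=[i for i in range(1,n) if s[i,4]>20]
    i=min(k,key=lambda i:np.hypot(*(ce[i]-near)));return l==i
def bar(c,near,ztop):  # dark grip bar: contour corners of top
    p=c['pixels'].astype(int);m=comp((p.max(2)<70),near)
    pts=np.argwhere(m)[:,::-1];return m,pts
if __name__=='__main__':
    c=cam('top');s=cam('side')
    for n,cc,a,b in(('top',c,(382,284),(241,284)),('side',s,(380,226),(333,345))):
        p=cc['pixels'].astype(int)
        m,pts=bar(cc,a,.04);cen=pts.mean(0);print(n,'bar',cen,len(pts),cv2.minAreaRect(pts.astype(np.float32)))
        # white flange
        w=comp((p.min(2)>150)&(p.max(2)-p.min(2)<45)|m,a) 
        cnt=max(cv2.findContours(w.astype(np.uint8),0,1)[0],key=len)
        e=cv2.fitEllipse(cv2.convexHull(cnt));print('flange',e,onz(cc,*e[0],.021),'bar',onz(cc,*cen,.045 if n=='top' else .04))
        for q,t,h in((a,'c',30),(b,'b',56)):
            im=cc['pixels'][q[1]-h:q[1]+h,q[0]-h:q[0]+h,::-1]
            cv2.imwrite(f'pics/{n}_{t}.png',cv2.resize(im,(400,400),interpolation=cv2.INTER_CUBIC))
    ims=[cv2.imread(f'pics/{n}_{t}.png') for t in 'b' for n in('top','side')]
    cv2.imwrite('pics/crop1.png',np.hstack(ims))
E
python3 m.py
```

```text
top bar [430.44578313 263.8313253 ] 83 ((430.4310607910156, 263.82757568359375), (4.085297107696533, 19.869401931762695), 68.19859313964844)
flange ((381.2551574707031, 282.66424560546875), (29.61281967163086, 30.462244033813477), 136.2220001220703) [ 0.53238598 -0.16748558  0.021     ] bar [ 0.57647503 -0.30011607  0.045     ]
side bar [380.06521739 221.63768116] 138 ((380.020751953125, 221.52261352539062), (20.701744079589844, 6.941534996032715), 47.48955535888672)
flange ((379.26177978515625, 226.5763397216797), (26.972644805908203, 34.582942962646484), 100.11322784423828) [ 0.53116887 -0.16888156  0.021     ] bar [ 0.53073592 -0.16741601  0.04      ]
```

View pics/crop1.png

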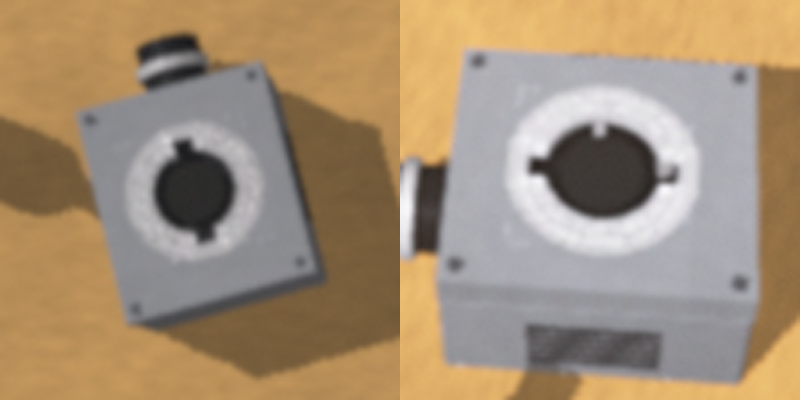

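```bash
cat > b.py <<'E'
from m import *
c=cam('top');s=cam('side')
k=112/400
for n,cc,o,sl,sc in(('top',c,(185,228),[(205,236),(182,147)],[(90,120),(252,75),(300,262),(136,309)]),('side',s,(277,289),[(268,172),(138,166)],[(78,60),(340,76),(340,283),(56,263)])):
    f=lambda q:onz(cc,o[0]+q[0]*k-.5,o[1]+q[1]*k-.5,.1)
    a,b=map(f,sl);print(n,'slots',a,b,'d',np.linalg.norm(b-a),'mid',(a+b)/2,'yaw',np.arctan2(*(b-a)[1::-1]))
    S=np.array([f(q) for q in sc]);print('screw mean',S.mean(0),[ (np.linalg.norm(S[(i+1)%4]-S[i]).round(4),np.arctan2(*(S[(i+1)%4]-S[i])[1::-1]).round(3)) for i in range(4)])
    p=cc['pixels'].astype(int);near=(239,282) if n=='top' else (333,336)
    w=(p.min(2)>185)&(p.max(2)-p.min(2)<40);yy,xx=np.mgrid[:480,:640];w&=np.hypot(xx-near[0],yy-near[1])<34
    w=cv2.morphologyEx(w.astype(np.uint8),cv2.MORPH_CLOSE,np.ones((3,3)))
    cnt=max(cv2.findContours(w,0,1)[0],key=len);e=cv2.fitEllipse(cv2.convexHull(cnt));print('ring',e,onz(cc,*e[0],.1))
    d=((p.max(2)<100)&(np.hypot(xx-near[0],yy-near[1])<14)).astype(np.uint8);e=cv2.moments(d);print('hole',onz(cc,e['m10']/e['m00'],e['m01']/e['m00'],.099))
    a=(382,284) if n=='top' else (380,226)
    g=((p.max(2)<110)&(np.hypot(xx-a[0],yy-a[1])<17)).astype(np.uint8)
    pts=np.argwhere(g)[:,::-1].astype(np.float32)
    z=.049 if n=='top' else .04
    W=np.array([onz(cc,*q,z)[:2] for q in pts]);m=W.mean(0);ev,V=np.linalg.eigh(np.cov((W-m).T));v=V[:,1];print('bar',len(pts),m,'yaw',np.arctan2(v[1],v[0]),'len~',np.sqrt(12*ev))
E
python3 b.py
```

```text
top slots [0.50464335 0.19936386 0.1       ] [0.56991242 0.21624131 0.1       ] d 0.06741587180317367 mid [0.53727789 0.20780259 0.1       ] yaw 0.25304008412530493
screw mean [0.53780575 0.20707853 0.1       ] [(np.float64(0.1218), np.float64(-1.323)), (np.float64(0.1419), np.float64(-2.899)), (np.float64(0.1212), np.float64(1.822)), (np.float64(0.1423), np.float64(0.247))]Traceback (most recent call last):
  File "b.py", line 11, in <module>
    cnt=max(cv2.findContours(w,0,1)[0],key=len);e=cv2.fitEllipse(cv2.convexHull(cnt));print('ring',e,onz(cc,*e[0],.1))
                                                  ~~~~~~~~~~~~~~^^^^^^^^^^^^^^^^^^^^^
cv2.error: OpenCV(4.12.0) /io/opencv/modules/imgproc/src/shapedescr.cpp:361: error: (-201:Incorrect size of input array) There should be at least 5 points to fit the ellipse in function 'fitEllipseNoDirect'
```

Top slots and screws agree (box yaw ≈ 0.25). I'll drop the ring fit, which the threshold breaks.

```bash
sed -i '/^    w=/d;/^    cnt=/d;s/near=(239,282) if/yy,xx=np.mgrid[:480,:640];near=(239,282) if/' b.py; sed -i 's/^    d=/    d=/' b.py; python3 b.py
```

```text
top slots [0.50464335 0.19936386 0.1       ] [0.56991242 0.21624131 0.1       ] d 0.06741587180317367 mid [0.53727789 0.20780259 0.1       ] yaw 0.25304008412530493
screw mean [0.53780575 0.20707853 0.1       ] [(np.float64(0.1218), np.float64(-1.323)), (np.float64(0.1419), np.float64(-2.899)), (np.float64(0.1212), np.float64(1.822)), (np.float64(0.1423), np.float64(0.247))]
hole [0.53690797 0.20709273 0.099     ]
bar 93 [ 0.52985166 -0.16713766] yaw 2.4303829292387285 len~ [0.01224685 0.05424028]
side slots [0.50443142 0.19713593 0.1       ] [0.56966701 0.21489682 0.1       ] d 0.06761014009702973 mid [0.53704922 0.20601637 0.1       ] yaw 0.2658148929771361
screw mean [0.53742691 0.20422179 0.1       ] [(np.float64(0.1426), np.float64(-2.896)), (np.float64(0.1227), np.float64(1.815)), (np.float64(0.1415), np.float64(0.241)), (np.float64(0.1221), np.float64(-1.318))]
hole [0.5372624  0.20718955 0.099     ]
bar 190 [ 0.53053734 -0.16787749] yaw 2.320499593275618 len~ [0.02514745 0.06021403]
```

```bash
cat > g.py <<'E'
from h import *
import sys
def st():
    s=r.read_state();q=s['eef_rot'];from scipy.spatial.transform import Rotation as R
    return s,R.from_quat(q).as_matrix()
if __name__=='__main__': # target x y z theta
    s,M=st();t=np.array([float(a) for a in sys.argv[1:4]]);th=np.arctan2(M[1,0],M[0,0])
    print('t',s['time'],'pos',s['ee_pos'].round(4),'th',round(th,3),'zax',M[:,2].round(3),'F',s['ft_force'].round(1),'T',s['torque'].round(2),'w',round(s['width'],4),'j7',s['joint_positions'][6].round(2))
    dd=th-float(sys.argv[4]);dd=(dd+np.pi)%(2*np.pi)-np.pi
    print('go tool cm',(M.T@(t-s['ee_pos'])*100).round(2),'turn',round(dd,3))
E
python3 -m jog '[[-3.4,-3.4,0,0,0],[-3.4,-3.4,0,0,0],[-3.4,-3.4,0,0,0],[-3.4,-3.4,0,0,0],[-3.4,-3.4,0,0,0],[-3.4,-3.4,0,0,0],[-3.4,-3.4,0,0,0],[-3.4,-3.4,0,0,0],[-3.4,-3.4,0,0,0],[-3.4,-3.4,0,0,0]]' 20
python3 g.py .531 -.1675 .12 2.431
```

```text
time: 1.4
ee_pos: [0.433, 0.0963, 0.2167]
eef_rot: [0.22, 0.976, 0.002, -0.0]
ft_force: [1.6, -0.4, 0.7]
width: 0.0871
t 1.4 pos [0.433  0.0963 0.2167] th 2.698 zax [ 0.     0.005 -1.   ] F [ 1.6 -0.4  0.7] T [ 0.02 -0.13 -0.01] w 0.0871 j7 0.78
go tool cm [-20.19 -19.67   9.55] turn 0.267
```

```bash
python3 -m jog '[[-3,-2.9,0.5,0.03,0.3],[-3,-2.9,1,0.03,0.3],[-3,-2.9,1,0.03,0.3],[-3,-2.9,1,0.03,0.3],[-2,-2,1,0.03,0.3],[-2,-2,1,0.03,0.3],[-2,-2,1,0.03,0.3],[-1,-1,1,0.03,0.3],[-1,-1,1,0.03,0.3],[0,0,1,0,0.3]]' 20
python3 g.py .531 -.1675 .049 2.431
```

```text
time: 2.4
ee_pos: [0.5065, -0.1935, 0.121]
eef_rot: [0.359, 0.933, 0.004, 0.004]
ft_force: [0.1, -1.2, -0.1]
width: 0.0612
t 2.4 pos [ 0.5065 -0.1935  0.121 ] th 2.407 zax [ 0.011  0.004 -1.   ] F [ 0.1 -1.2 -0.1] T [0.   0.05 0.01] w 0.0612 j7 1.27
go tool cm [-0.04  3.49  7.23] turn -0.024
```

```bash
python3 -m jog '[[0,1.8,0,-0.024,0.3],[0,1.7,0,0,0.3],[0,0,1.8,0,0.3],[0,0,1.8,0,0.3],[0,0,1.5,0,0.3],[0,0,0,0,0.3],[0,0,0,0,0.3],[0,0,0,0,0.3],[0,0,0,0,0.3],[0,0,0,0,0.3]]' 20
python3 g.py .531 -.1675 .049 2.431
python3 -c "
from h import *
c=cam('side');cv2.imwrite('pics/pre.png',cv2.resize(c['pixels'][130:310,280:480,::-1],(800,720)[:2] and (660,594)))"
```

```text
time: 3.4
ee_pos: [0.5383, -0.1529, 0.0713]
eef_rot: [0.339, 0.941, 0.007, 0.006]
ft_force: [0.6, -0.4, 0.0]
width: 0.0609
t 3.4 pos [ 0.5383 -0.1529  0.0713] th 2.449 zax [ 0.016  0.008 -1.   ] F [ 0.6 -0.4  0. ] T [-0.1  -0.01  0.03] w 0.0609 j7 1.28
go tool cm [-0.36 -1.63  2.2 ] turn 0.018
```

View pics/pre.png

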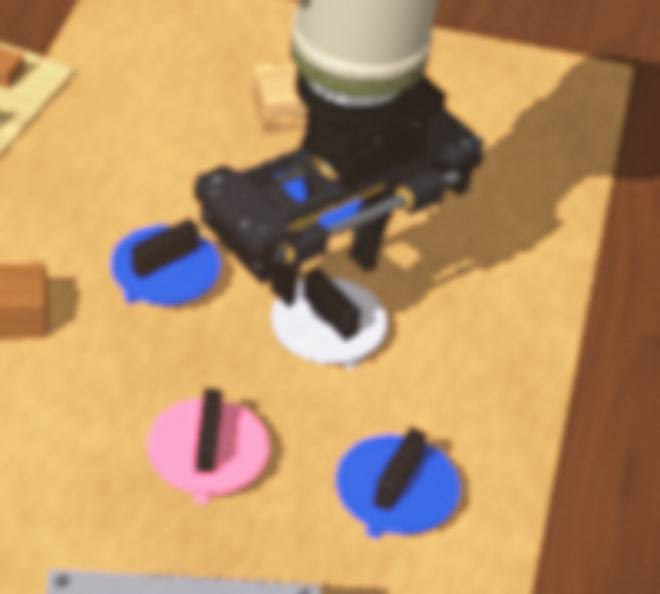

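```bash
python3 -c "
from g import *
s,M=st();c=cam('side');p=s['ee_pos']
for y in(-.0305,0,.0305):
  q=p+M@np.array([0,y,.022]);u=np.array(proj(c,q));print(q.round(4),u.round(1),((u-[280,130])*3.3).round(0))
q=[.531,-.1675,.051];u=np.array(proj(c,q));print(((u-[280,130])*3.3).round(0))
"
```

```text
[ 0.5192 -0.1762  0.0488] [385.9 217.7] [350. 289.]
[ 0.5387 -0.1527  0.0493] [375.8 222.4] [316. 305.]
[ 0.5582 -0.1293  0.0498] [365.5 227.1] [282. 321.]
[331. 292.]
```

```bash
python3 -c "
from g import *
s,M=st();p=s['ee_pos'];print(p,s['time'])
ims=[]
for n in('side','top'):
  c=cam(n);u0=np.array(proj(c,p)).astype(int);o=u0-[50,50]
  im=cv2.resize(c['pixels'][o[1]:o[1]+100,o[0]:o[0]+100,::-1],(400,400),interpolation=cv2.INTER_CUBIC)
  for y in(-.0305,.0305):
    q=p+M@np.array([0,y,.022]);u=np.array(proj(c,q));print(n,u)
    cv2.circle(im,tuple(((u-o+.5)*4).astype(int).tolist()),3,(0,255,0),-1)
  ims.append(im)
cv2.imwrite('pics/chk.png',np.hstack(ims))
"
```

```text
[ 0.53822559 -0.15294575  0.0711348 ] 3.5
side [385.96763995 217.74226618]
side [365.50809517 227.19216097]
top [385.70327583 286.18689205]
top [367.51687688 272.18779463]
```

View pics/chk.png

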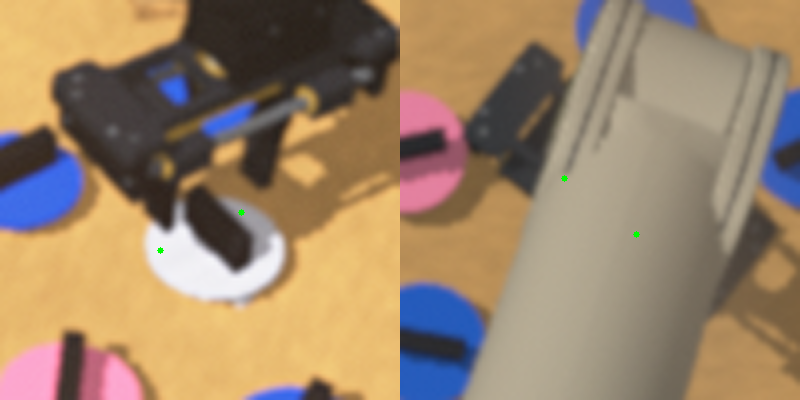

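```bash
python3 -m jog '[[-0.1,-0.4,-0.5,0.018,0.3],[-0.1,-0.4,0,0,0.3],[-0.1,-0.4,0,0,0.3],[-0.1,-0.4,0,0,0.3],[0,0,0,0,0.3],[0,0,0,0,0.3],[0,0,0,0,0.3],[0,0,0,0,0.3],[0,0,0,0,0.3],[0,0,0,0,0.3]]' 20
python3 g.py .531 -.1675 .049 2.431
python3 -c "
from g import *
s,M=st();p=s['ee_pos'];ims=[]
for n in('side','top'):
  c=cam(n);u0=np.array(proj(c,p)).astype(int);o=u0-[40,40]
  im=cv2.resize(c['pixels'][o[1]:o[1]+80,o[0]:o[0]+80,::-1],(400,400),interpolation=cv2.INTER_CUBIC)
  ims.append(im);print(o)
cv2.imwrite('pics/chk2.png',np.hstack(ims))
"
```

```text
time: 4.6
ee_pos: [0.5297, -0.1694, 0.0761]
eef_rot: [0.349, 0.937, 0.006, 0.006]
ft_force: [0.3, 0.1, 0.7]
width: 0.061
t 4.6 pos [ 0.5297 -0.1694  0.0761] th 2.428 zax [ 0.015  0.008 -1.   ] F [0.3 0.1 0.7] T [-0.09  0.04  0.01] w 0.061 j7 1.29
go tool cm [0.04 0.19 2.71] turn -0.003
[342 170]
[343 240]
```

View pics/chk2.png

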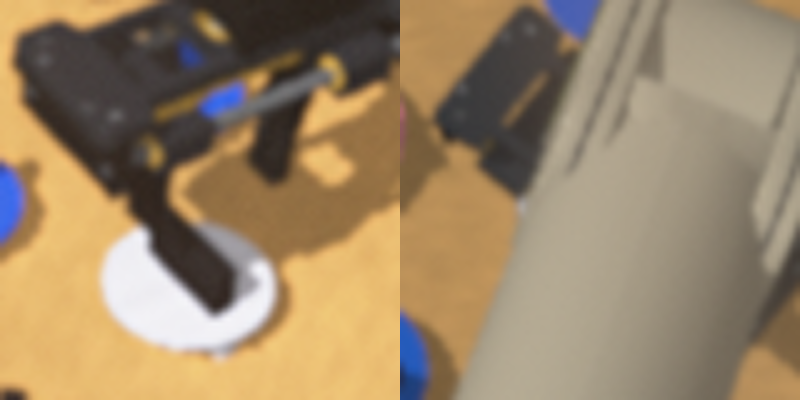

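```bash
python3 -c "
from g import *
c=cam('side')
for z in(.04,.054,.075): print(z,[onz(c,342+a/5,170+b/5,z).round(4) for a,b in((262,172),(160,215))])
s,M=st()
for y in(-.0305,.0305): print(s['ee_pos']+M@np.array([0,y,.022]))
c=cam('top');print('plate corner', [onz(c,343+(a-400)/5,240+b/5,.15).round(4) for a,b in((520,5),(440,115),(475,140),(562,45))]);
from scipy.spatial.transform import Rotation as R
print('tool y',M[:,1])
"
```

```text
0.04 [array([ 0.5105, -0.2373,  0.04  ]), array([ 0.5518, -0.1916,  0.04  ])]
0.054 [array([ 0.5091, -0.2225,  0.054 ]), array([ 0.5496, -0.1775,  0.054 ])]
0.075 [array([ 0.5068, -0.2002,  0.075 ]), array([ 0.5464, -0.1564,  0.075 ])]
[ 0.51005119 -0.19235582  0.05361045]
[ 0.54995044 -0.1462245   0.05458597]
plate corner [array([ 0.6228, -0.1242,  0.15  ]), array([ 0.5678, -0.0817,  0.15  ]), array([ 0.5546, -0.0987,  0.15  ]), array([ 0.6016, -0.1444,  0.15  ])]
tool y [0.65408605 0.75625108 0.01599223]
```

```bash
python3 -m jog '[[0,0.1,0.6,0,0.3],[0,0.1,0.6,0,0.3],[0,0,0.6,0,0.3],[0,0,0.4,0,0.3],[0,0,0.3,0,0.3],[0,0,0,0,0.3],[0,0,0,0,0.3],[0,0,0,0,0.3],[0,0,0,0,0.3],[0,0,0,0,0.3]]' 20
python3 g.py .531 -.1675 .049 2.431
python3 -c "
from g import *
s,M=st();p=s['ee_pos'];ims=[]
for n in('side',):
  c=cam(n);u0=np.array(proj(c,p)).astype(int);o=u0-[40,40]
  im=cv2.resize(c['pixels'][o[1]:o[1]+80,o[0]:o[0]+80,::-1],(560,560),interpolation=cv2.INTER_CUBIC)
  ims.append(im);print(o)
cv2.imwrite('pics/chk3.png',np.hstack(ims))
"
```

```text
time: 5.8
ee_pos: [0.5313, -0.1676, 0.0486]
eef_rot: [0.349, 0.937, 0.006, 0.005]
ft_force: [0.5, 0.3, -0.5]
width: 0.0611
t 5.8 pos [ 0.5313 -0.1676  0.0486] th 2.428 zax [ 0.014  0.008 -1.   ] F [ 0.5  0.3 -0.5] T [-0.05  0.03  0.02] w 0.0611 j7 1.3
go tool cm [ 0.03 -0.01 -0.04] turn -0.003
[340 179]
```

View pics/chk3.png

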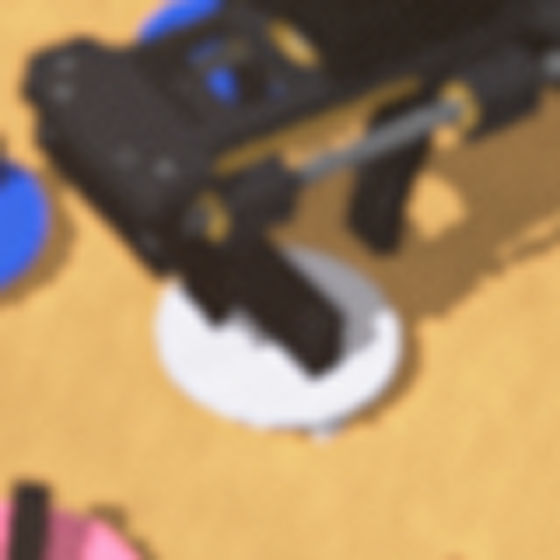

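```bash
python3 -m jog '[[0,0,0.2,0,0.3],[0,0,0.1,0,0.3],[0,0,0,0,0.3],[0,0,0,0,0.5],[0,0,0,0,0.8],[0,0,0,0,1],[0,0,0,0,1],[0,0,0,0,1],[0,0,0,0,1],[0,0,0,0,1]]' 10
python3 g.py .531 -.1675 .049 2.431
python3 -c "
from g import *
s,M=st();p=s['ee_pos'];ims=[]
for n in('side',):
  c=cam(n);u0=np.array(proj(c,p)).astype(int);o=u0-[40,40]
  im=cv2.resize(c['pixels'][o[1]:o[1]+80,o[0]:o[0]+80,::-1],(560,560),interpolation=cv2.INTER_CUBIC)
  ims.append(im);print(o)
cv2.imwrite('pics/chk4.png',np.hstack(ims))
"
```

```text
time: 6.85
ee_pos: [0.5315, -0.1676, 0.0455]
eef_rot: [0.349, 0.937, 0.006, 0.006]
ft_force: [-0.9, -0.5, 0.4]
width: 0.0136
t 6.85 pos [ 0.5315 -0.1676  0.0455] th 2.428 zax [ 0.015  0.008 -1.   ] F [-0.9 -0.5  0.4] T [-0.1   0.16  0.04] w 0.0136 j7 1.31
go tool cm [ 0.04 -0.02 -0.35] turn -0.003
[340 179]
```

View pics/chk4.png

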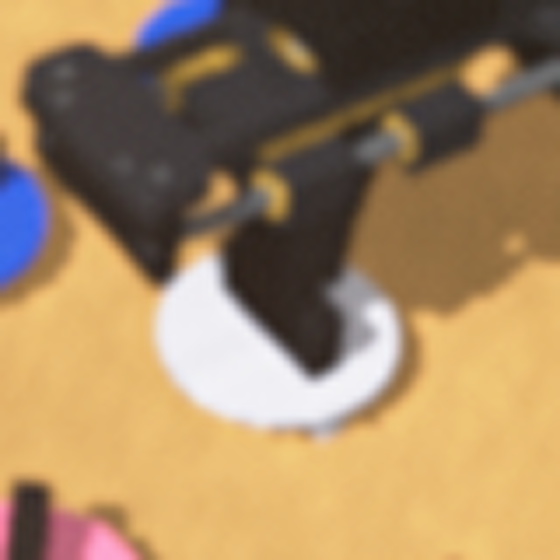

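```bash
python3 -m jog '[[0,0,0,0,1],[0,0,0,0,1],[0,0,-0.5,0,1],[0,0,-1,0,1],[0,0,-2,0,1],[0,0,-3,0,1],[0,0,-3,0,1],[0,0,-3,0,1],[0,0,-2,0,1],[0,0,0,0,1]]' 45
python3 g.py .5373 .2065 .21 3.389
python3 -c "
from g import *
ims=[]
for n in('side','top'):
  s,M=st();p=s['ee_pos']-[0,0,.03]
  c=cam(n);u0=np.array(proj(c,p)).astype(int);o=u0-[40,40]
  im=cv2.resize(c['pixels'][o[1]:o[1]+80,o[0]:o[0]+80,::-1],(400,400),interpolation=cv2.INTER_CUBIC)
  ims.append(im);print(o)
cv2.imwrite('pics/lift.png',np.hstack(ims))
"
```

```text
time: 7.9
ee_pos: [0.5278, -0.1693, 0.1995]
eef_rot: [0.35, 0.937, 0.006, 0.005]
ft_force: [0.0, -0.9, -3.1]
width: 0.0115
t 7.9 pos [ 0.5278 -0.1693  0.1995] th 2.427 zax [ 0.014  0.008 -1.   ] F [ 0.  -0.9 -3.1] T [-0.04 -0.03 -0.01] w 0.0115 j7 1.2
go tool cm [23.91 29.02 -0.73] turn -0.962
[347 140]
[347 237]
```

View pics/lift.png

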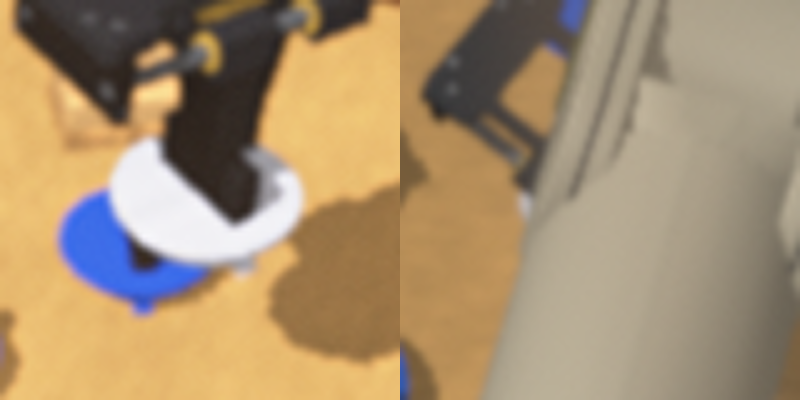

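```bash
cat > f.py <<'E'
from g import *
def flange(h=.0225):
    s,M=st();p=s['ee_pos'];c=cam('side');z=p[2]-.0455+h
    q=proj(c,[p[0],p[1],z]);im=c['pixels'].astype(int);yy,xx=np.mgrid[:480,:640]
    w=((im.min(2)>140)&(im.max(2)-im.min(2)<45)&(np.hypot(xx-q[0],yy-q[1])<28)).astype(np.uint8)
    n,l,S,_=cv2.connectedComponentsWithStats(w);w=(l==1+np.argmax(S[1:,4])).astype(np.uint8)
    cnt=cv2.convexHull(max(cv2.findContours(w,0,1)[0],key=len))[:,0].astype(float)
    # to plane, keep the front (toward camera +y) arc & fit circle radius 42
    W=np.array([onz(c,u,v,z)[:2] for u,v in cnt])
    from scipy.optimize import least_squares
    # tests: robust fit of 42 mm circle
    f=least_squares(lambda a:np.hypot(*(W-a).T)-.042,W.mean(0),loss='soft_l1',f_scale=.001)
    d=M.T@np.append(f.x-p[:2],0)
    print('flange',f.x.round(4),'resid mm',(f.fun*1e3).round(1) if 0 else round(np.sqrt(2*f.cost/len(W))*1e3,2),'offset tool cm',(d*100).round(2)[:2],'n',len(W));return f.x
if __name__=='__main__': flange()
E
python3 f.py
```

```text
flange [ 0.5262 -0.1671] resid mm 1.91 offset tool cm [0.14 0.1 ] n 16
```

```bash
python3 -c "
from h import *
c=cam('top');s=cam('side');print(onz(c,141,250,.19),onz(s,243,420,.19),onz(s,254,465,.01))"
python3 -m jog '[[1.4,1.7,0,0,1],[2.5,3,0,0,1],[2.5,3,0,0,1],[2.5,3,0,0,1],[2.5,3,0,0,1],[2.5,3,0,0,1],[2.5,3,0,0,1],[2.5,3,0,0,1],[1.5,1.8,0,0,1],[0,0,0,0,1]]' 45
python3 g.py .5373 .2065 .20 3.389
```

```text
[0.60846879 0.43253284 0.19      ] [0.60768357 0.43333813 0.19      ] [0.60588345 0.44118633 0.01      ]
time: 9.15
ee_pos: [0.5264, 0.1606, 0.1842]
eef_rot: [0.352, 0.936, -0.001, -0.006]
ft_force: [0.1, -0.1, -1.4]
width: 0.0118
t 9.15 pos [0.5264 0.1606 0.1842] th 2.423 zax [-0.012  0.002 -1.   ] F [ 0.1 -0.1 -1.4] T [-0.05 -0.04  0.  ] w 0.0118 j7 0.55
go tool cm [ 2.22  4.16 -1.58] turn -0.966
```

```bash
python3 -m jog '[[1,2,-0.3,0,1],[1,2,-0.3,-0.12,1],[0,0,0,-0.12,1],[0,0,0,-0.12,1],[0,0,0,-0.12,1],[0,0,0,-0.12,1],[0,0,0,-0.12,1],[0,0,0,-0.12,1],[0,0,0,-0.1,1],[0,0,0,0,1]]' 45
python3 g.py .5373 .2065 .17 3.389; python3 f.py
```

```text
time: 10.15
ee_pos: [0.5345, 0.1963, 0.178]
eef_rot: [-0.126, 0.992, -0.004, -0.015]
ft_force: [0.3, -0.1, -2.0]
width: 0.0117
t 10.15 pos [0.5345 0.1963 0.178 ] th -2.889 zax [-0.029 -0.012 -1.   ] F [ 0.3 -0.1 -2. ] T [ 0.05 -0.04  0.  ] w 0.0117 j7 1.45
go tool cm [-0.55  0.93  0.78] turn 0.005
flange [0.5383 0.2044] resid mm 1.88 offset tool cm [-0.57  0.69] n 12
```

```bash
python3 g.py .5383 .2073 .156 3.389; python3 -m jog '[[-0.2,0.3,0.3,0.005,1],[-0.2,0.4,0.3,0,1],[-0.2,0.3,0.3,0,1],[0,0,0.3,0,1],[0,0,0.3,0,1],[0,0,0.3,0,1],[0,0,0.2,0,1],[0,0,0,0,1],[0,0,0,0,1],[0,0,0,0,1]]' 45
python3 g.py .5383 .2073 .156 3.389
python3 -c "
from g import *
ims=[]
for n in('side','top'):
  s,M=st();p=s['ee_pos']-[0,0,.04]
  c=cam(n);u0=np.array(proj(c,p)).astype(int);o=u0-[40,40]
  im=cv2.resize(c['pixels'][o[1]:o[1]+80,o[0]:o[0]+80,::-1],(400,400),interpolation=cv2.INTER_CUBIC)
  for f,z,col,R in ((s['ee_pos'],s['ee_pos'][2]-.025,(0,255,0),.042),([.5373,.2067],.1,(0,0,255),.0305)):
    P=[((np.array(proj(c,[f[0]+R*np.cos(a),f[1]+R*np.sin(a),z]))-o+.5)*5).astype(int).tolist() for a in np.linspace(0,6.28,40)]
    for q in P: cv2.circle(im,q,1,col,-1)
  ims.append(im);print(o)
cv2.imwrite('pics/above.png',np.hstack(ims))
"
```

```text
t 10.2 pos [0.5345 0.1961 0.1779] th -2.892 zax [-0.029 -0.012 -0.999] F [ 0.1 -0.4 -1.5] T [ 0.05 -0.03  0.  ] w 0.0118 j7 1.45
go tool cm [-0.71  1.    2.17] turn 0.002
time: 11.2
ee_pos: [0.5371, 0.2073, 0.1546]
eef_rot: [-0.117, 0.993, -0.005, -0.016]
ft_force: [-0.4, -0.8, -1.8]
width: 0.0112
t 11.2 pos [0.5371 0.2073 0.1546] th -2.906 zax [-0.031 -0.013 -0.999] F [-0.4 -0.8 -1.8] T [ 0.05 -0.01 -0.01] w 0.0112 j7 1.43
go tool cm [-0.11 -0.03 -0.15] turn -0.012
[293 292]
[197 240]
```

View pics/above.png

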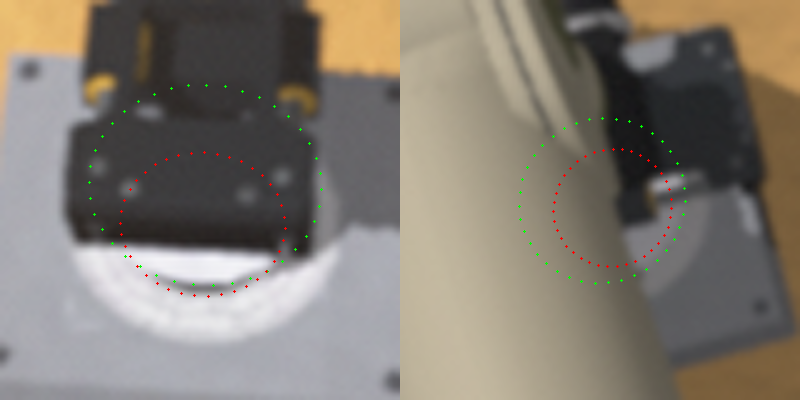

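```bash
python3 -m jog '[[-0.11,0,0.1,-0.015,1],[0,0,0.2,0,1],[0,0,0.2,0,1],[0,0,0.2,0,1],[0,0,0.2,0,1],[0,0,0.2,0,1],[0,0,0.2,0,1],[0,0,0,0,1],[0,0,0,0,1],[0,0,0,0,1]]' 45
python3 g.py .5383 .2073 .1315 3.389
```

```text
time: 12.3
ee_pos: [0.5384, 0.2072, 0.1419]
eef_rot: [-0.125, 0.992, -0.004, -0.016]
ft_force: [-2.2, 0.2, 3.2]
width: 0.0118
t 12.3 pos [0.5384 0.2072 0.1419] th -2.891 zax [-0.03  -0.012 -0.999] F [-2.2  0.2  3.2] T [-0.14  0.37  0.04] w 0.0118 j7 1.45
go tool cm [-0.03  0.01  1.04] turn 0.004
```

```bash
python3 -m jog '[[0,0,0.15,0,1],[0,0,0.15,0,1],[0,0,0.15,0,1],[0,0,0.1,0,1],[0,0,0,0,1],[0,0,0,0,1],[0,0,0,0,1],[0,0,0,0,1],[0,0,0,0,1],[0,0,0,0,1]]' 45
python3 g.py .5383 .2073 .1315 3.389
```

```text
time: 13.3
ee_pos: [0.5385, 0.2072, 0.1372]
eef_rot: [-0.125, 0.992, -0.004, -0.015]
ft_force: [-1.9, -1.3, 5.0]
width: 0.0111
t 13.3 pos [0.5385 0.2072 0.1372] th -2.891 zax [-0.029 -0.012 -1.   ] F [-1.9 -1.3  5. ] T [-0.21  0.58  0.05] w 0.0111 j7 1.45
go tool cm [-0.    0.01  0.57] turn 0.004
```

```bash
python3 -m jog '[[0,0,0.15,0,1],[0,0,0.15,0,1],[0,0,0.15,0,1],[0,0,0.1,0,1],[0,0,0,0,1],[0,0,0,0,1],[0,0,0,0,1],[0,0,0,0,1],[0,0,0,0,1],[0,0,0,0,1]]' 45
python3 g.py .5383 .2073 .1315 3.389
```

```text
time: 14.3
ee_pos: [0.5386, 0.2072, 0.1342]
eef_rot: [-0.125, 0.992, -0.003, -0.015]
ft_force: [-2.6, -2.0, 7.0]
width: 0.012
t 14.3 pos [0.5386 0.2072 0.1342] th -2.891 zax [-0.028 -0.01  -1.   ] F [-2.6 -2.   7. ] T [-0.28  0.75  0.02] w 0.012 j7 1.45
go tool cm [0.02 0.02 0.27] turn 0.003
```

```bash
python3 -m jog '[[0,0,0.15,0,1],[0,0,0.15,0,1],[0,0,0.15,0,1],[0,0,0.1,0,1],[0,0,0,0,1],[0,0,0,0,1],[0,0,0,0,1],[0,0,0,0,1],[0,0,0,0,1],[0,0,0,0,1]]' 45
python3 g.py .5383 .2073 .1315 3.389
python3 -c "
from g import *
ims=[]
for n in('side',):
  s,M=st();p=s['ee_pos']-[0,0,.04]
  c=cam(n);u0=np.array(proj(c,p)).astype(int);o=u0-[40,30]
  im=cv2.resize(c['pixels'][o[1]:o[1]+60,o[0]:o[0]+80,::-1],(800,600),interpolation=cv2.INTER_CUBIC)
cv2.imwrite('pics/in.png',im);print(o)
"
```

```text
time: 15.3
ee_pos: [0.5387, 0.2072, 0.1325]
eef_rot: [-0.125, 0.992, -0.002, -0.014]
ft_force: [-3.5, -1.8, 7.1]
width: 0.0115
t 15.3 pos [0.5387 0.2072 0.1325] th -2.891 zax [-0.027 -0.008 -1.   ] F [-3.5 -1.8  7.1] T [-0.34  0.81  0.02] w 0.0115 j7 1.45
go tool cm [0.04 0.02 0.1 ] turn 0.003
[292 308]
```

View pics/in.png

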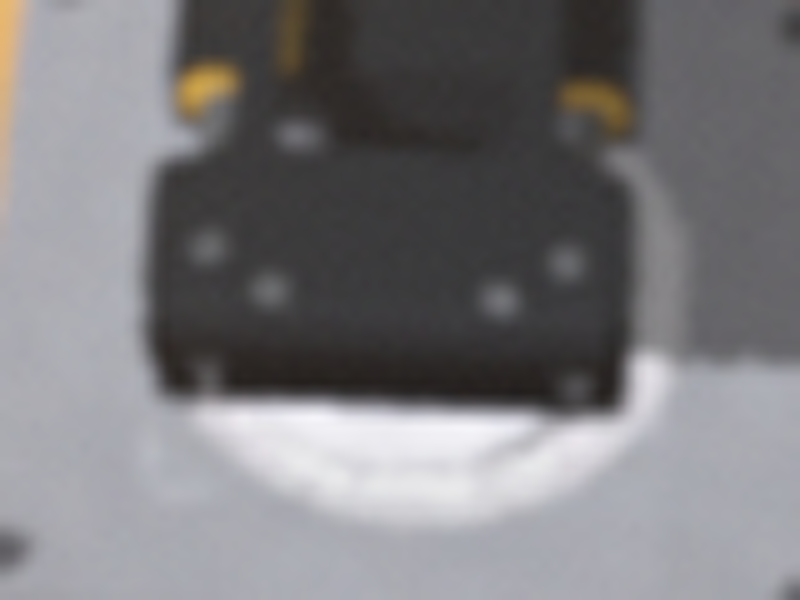

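```bash
python3 -m jog '[[0,0,0.15,0,1],[0,0,0.15,0,1],[0,0,0.12,0,1],[0,0,0.05,0.04,1],[0,0,0.05,0.04,1],[0,0,0.05,0.04,1],[0,0,0.05,0.04,1],[0,0,0.05,0.04,1],[0,0,0.03,0,1],[0,0,0.03,0,1]]' 45
python3 g.py .5383 .2073 .1315 3.389
```

```text
time: 16.35
ee_pos: [0.5372, 0.2084, 0.1298]
eef_rot: [-0.022, 1.0, -0.002, -0.014]
ft_force: [-3.2, -2.8, 7.1]
width: 0.0118
t 16.35 pos [0.5372 0.2084 0.1298] th -3.097 zax [-0.029 -0.005 -1.   ] F [-3.2 -2.8  7.1] T [-0.4   0.83  0.16] w 0.0118 j7 1.25
go tool cm [-0.1  -0.11 -0.17] turn -0.203
```

```bash
python3 -m jog '[[0,0,0.02,0.06,1],[0,0,0.02,0.06,1],[0,0,0.02,0.06,1],[0,0,0.02,0.06,1],[0,0,0.02,0.06,1],[0,0,0.02,0.06,1],[0,0,0.02,0.06,1],[0,0,0.02,0,1],[0,0,0,0,1],[0,0,0,0,1]]' 45
python3 g.py .5383 .2073 .1315 3.389
```

```text
time: 17.35
ee_pos: [0.5364, 0.2091, 0.1313]
eef_rot: [0.194, 0.981, -0.005, -0.014]
ft_force: [-3.1, -1.1, 5.3]
width: 0.0117
t 17.35 pos [0.5364 0.2091 0.1313] th 2.752 zax [-0.029 -0.004 -1.   ] F [-3.1 -1.1  5.3] T [-0.34  0.54  0.21] w 0.0117 j7 0.83
go tool cm [-0.24 -0.09 -0.02] turn -0.637
```

```bash
python3 -m jog '[[0,0,0.1,0.06,1],[0,0,0.06,0.06,1],[0,0,0.04,0.06,1],[0,0,0.04,0.06,1],[0,0,0.04,0.06,1],[0,0,0.04,0.06,1],[0,0,0.04,0.03,1],[0,0,0.03,0,1],[0,0,0.03,0,1],[0,0,0.02,0,1]]' 45
python3 g.py .5383 .2073 .1315 3.389
```

```text
time: 18.35
ee_pos: [0.5371, 0.2095, 0.1309]
eef_rot: [0.386, 0.922, -0.007, -0.012]
ft_force: [-3.1, -0.9, 6.9]
width: 0.0117
t 18.35 pos [0.5371 0.2095 0.1309] th 2.349 zax [-0.027 -0.003 -1.   ] F [-3.1 -0.9  6.9] T [-0.46  0.69  0.23] w 0.0117 j7 0.45
go tool cm [-0.24 -0.07 -0.07] turn -1.04
```

```bash
python3 -m jog '[[0,0,0.05,0.04,1],[0,0,0.04,0.04,1],[0,0,0.04,0.04,1],[0,0,0.04,0.04,1],[0,0,0.03,0.04,1],[0,0,0.03,0.04,1],[0,0,0.03,0,1],[0,0,0.03,0,1],[0,0,0.02,0,1],[0,0,0.02,0,1]]' 45
python3 g.py .5383 .2073 .1315 3.389
```

```text
time: 19.35
ee_pos: [0.5372, 0.2099, 0.1311]
eef_rot: [0.496, 0.868, -0.007, -0.011]
ft_force: [-4.3, -1.9, 6.8]
width: 0.0117
t 19.35 pos [0.5372 0.2099 0.1311] th 2.103 zax [-0.025 -0.002 -1.   ] F [-4.3 -1.9  6.8] T [-0.41  0.69  0.27] w 0.0117 j7 0.21
go tool cm [-0.28 -0.04 -0.05] turn -1.286
```

```bash
python3 -m jog '[[0,0,0.04,0.04,1],[0,0,0.04,0.04,1],[0,0,0.04,0.04,1],[0,0,0.03,0.04,1],[0,0,0.03,0.03,1],[0,0,0.03,0,1],[0,0,0.02,0,1],[0,0,0.02,0,1],[0,0,0.02,0,1],[0,0,0.02,0,1]]' 45
python3 g.py .5383 .2073 .1315 3.389
```

```text
time: 20.35
ee_pos: [0.5417, 0.212, 0.1338]
eef_rot: [0.579, 0.816, -0.003, -0.007]
ft_force: [-3.7, -1.0, 7.3]
width: 0.0012
t 20.35 pos [0.5417 0.212  0.1338] th 1.907 zax [-0.014  0.003 -1.   ] F [-3.7 -1.   7.3] T [-0.49  0.68  0.01] w 0.0012 j7 0.03
go tool cm [-0.34 -0.48  0.23] turn -1.482
```

```bash
python3 -m jog '[[0,0,-0.2,0,1],[0,0,-0.5,0,1],[0,0,-1,0,1],[0,0,-2,0,1],[0,0,-2,0,1],[0,0,-2,0,1],[0,0,-2,0,0.5],[0,-2,-1,0,0.3],[0,0,0,0,0.3],[0,0,0,0,0.3]]' 45
python3 g.py .5373 .2067 .1315 3.389
python3 -c "
from g import *
ims=[]
for n in('side','top'):
  c=cam(n);u0=np.array(proj(c,[.5373,.2067,.11])).astype(int);o=u0-[40,40];print(o)
  ims.append(cv2.resize(c['pixels'][o[1]:o[1]+80,o[0]:o[0]+80,::-1],(400,400),interpolation=cv2.INTER_CUBIC))
cv2.imwrite('pics/slip.png',np.hstack(ims))
"
```

```text
time: 21.35
ee_pos: [0.5248, 0.2059, 0.247]
eef_rot: [0.578, 0.816, -0.002, -0.006]
ft_force: [0.5, 0.6, -0.4]
width: 0.0245
t 21.35 pos [0.5248 0.2059 0.247 ] th 1.908 zax [-0.012  0.004 -1.   ] F [ 0.5  0.6 -0.4] T [-0.    0.02  0.01] w 0.0245 j7 -0.03
go tool cm [-0.42  1.32 11.53] turn -1.481
[293 293]
[198 240]
```

View pics/slip.png

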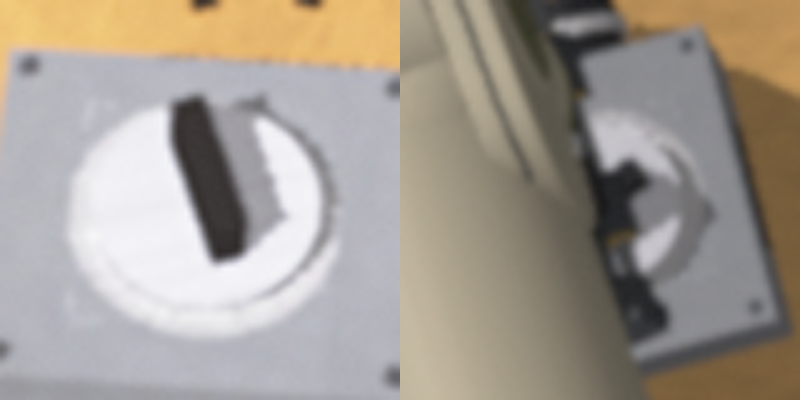

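```bash
cat > bar.py <<'E'
from g import *
c=cam('side');u0=np.array(proj(c,[.5373,.2067,.11])).astype(int)
im=c['pixels'].astype(int);yy,xx=np.mgrid[:480,:640]
w=((im.max(2)<95)&(np.hypot(xx-u0[0]+0,yy-u0[1]+4)<19)).astype(np.uint8)
n,l,S,_=cv2.connectedComponentsWithStats(w);w=(l==1+np.argmax(S[1:,4])).astype(np.uint8)
h=cv2.convexHull(np.argwhere(w)[:,::-1].astype(np.int32))
ap=cv2.approxPolyDP(h,1.2,True)[:,0];print('hull',ap.tolist(),S[1:,4].max())
def yaw(a,b,z):
    a,b=onz(c,*a,z),onz(c,*b,z);return np.degrees(np.arctan2(*(b-a)[1::-1])),np.linalg.norm(b-a),((a+b)/2).round(4)
f=lambda p:(293+p[0]/5-.5,293+p[1]/5-.5)
B=np.degrees(.25)
for nm,a,b,z in(('top right',(207,98),(246,215),.139),('low left',(175,148),(216,260),.112)):
    A,L,m=yaw(f(a),f(b),z);print(nm,'yaw',A,'turned from slots',(B-A)%180,'len',L,'mid',m)
pts=np.argwhere(w)[:,::-1];W=np.array([onz(c,*q,.127)[:2] for q in pts]);m=W.mean(0);ev,V=np.linalg.eigh(np.cov((W-m).T));print('bar centroid',m,'turned',(B-np.degrees(np.arctan2(V[1,1],V[0,1])))%180)
E
python3 bar.py
```

```text
hull [[337, 344], [335, 343], [328, 322], [328, 314], [333, 313], [341, 335], [341, 342]] 253
top right yaw 122.67175170994615 turned from slots 71.65219316832443 len 0.0507013046151384 mid [0.5311 0.2019 0.139 ]
low left yaw 124.85670354509188 turned from slots 69.4672413331787 len 0.049335015975940366 mid [0.5401 0.2085 0.112 ]
bar centroid [0.53573566 0.20601585] turned 72.96862866279315
```

```bash
python3 -m jog '[[-0.2,0.6,1.5,-0.06,0.35],[-0.2,0.7,1.5,-0.06,0.35],[0,0,1.5,-0.06,0.35],[0,0,1.5,-0.05,0.35],[0,0,1,0,0.35],[0,0,0.6,0,0.35],[0,0,0,0,0.35],[0,0,0,0,0.35],[0,0,0,0,0.35],[0,0,0,0,0.35]]' 45
python3 g.py .5375 .2067 .114 2.138
```

```text
time: 22.5
ee_pos: [0.539, 0.207, 0.1648]
eef_rot: [0.479, 0.878, -0.004, -0.006]
ft_force: [-0.4, -1.2, 1.0]
width: 0.0566
t 22.5 pos [0.539  0.207  0.1648] th 2.142 zax [-0.015 -0.    -1.   ] F [-0.4 -1.2  1. ] T [-0.05  0.04 -0.01] w 0.0566 j7 0.24
go tool cm [ 0.02 -0.08  5.08] turn 0.004
```

Measure the fingertips against the bar numerically in the side view before descending (picture budget used).

```bash
python3 -m jog '[[0,-0.08,0.5,0,0.35],[0,0,0.8,0,0.35],[0,0,0.8,0,0.35],[0,0,0.6,0,0.35],[0,0,0.4,0,0.35],[0,0,0,0,0.35],[0,0,0,0,0.35],[0,0,0,0,0.35],[0,0,0,0,0.35],[0,0,0,0,0.35]]' 45
python3 g.py .5375 .2067 .114 2.138
```

```text
time: 23.5
ee_pos: [0.5381, 0.2068, 0.1317]
eef_rot: [0.479, 0.878, -0.003, -0.006]
ft_force: [-0.6, -0.5, 0.5]
width: 0.0564
t 23.5 pos [0.5381 0.2068 0.1317] th 2.141 zax [-0.014  0.001 -1.   ] F [-0.6 -0.5  0.5] T [-0.09 -0.02 -0.  ] w 0.0564 j7 0.25
go tool cm [ 0.01 -0.03  1.77] turn 0.003
```

```bash
python3 -m jog '[[0,0,0.2,0,0.35],[0,0,0.2,0,0.35],[0,0,0.2,0,0.35],[0,0,0.2,0,0.35],[0,0,0.1,0,0.35],[0,0,0.1,0,0.35],[0,0,0,0,0.35],[0,0,0,0,0.35],[0,0,0,0,0.35],[0,0,0,0,0.35]]' 45
python3 g.py .5375 .2067 .114 2.138
```

```text
time: 24.5
ee_pos: [0.538, 0.2068, 0.1211]
eef_rot: [0.479, 0.878, -0.003, -0.006]
ft_force: [0.4, -0.2, 0.8]
width: 0.0566
t 24.5 pos [0.538  0.2068 0.1211] th 2.141 zax [-0.013  0.001 -1.   ] F [ 0.4 -0.2  0.8] T [-0.04  0.02  0.04] w 0.0566 j7 0.26
go tool cm [ 0.01 -0.05  0.71] turn 0.003
```

```bash
python3 -m jog '[[0,0,0.15,0,0.35],[0,0,0.15,0,0.35],[0,0,0.15,0,0.35],[0,0,0.1,0,0.35],[0,0,0,0,0.5],[0,0,0,0,0.7],[0,0,0,0,1],[0,0,0,0,1],[0,0,0,0,1],[0,0,0,0,1]]' 25
python3 g.py .5375 .2067 .114 2.138
```

```text
time: 25.5
ee_pos: [0.538, 0.2069, 0.1152]
eef_rot: [0.479, 0.878, -0.003, -0.006]
ft_force: [0.1, 0.6, -0.9]
width: 0.0165
t 25.5 pos [0.538  0.2069 0.1152] th 2.141 zax [-0.013  0.001 -1.   ] F [ 0.1  0.6 -0.9] T [-0.03  0.02  0.03] w 0.0165 j7 0.26
go tool cm [ 0.01 -0.06  0.12] turn 0.003
```

```bash
python3 -m jog '[[0,0,0,0,1],[0,0,0,0,1],[0,0,0.1,0,1],[0,0,0.1,0.03,1],[0,0,0.05,0.03,1],[0,0,0.03,0.03,1],[0,0,0.03,0.03,1],[0,0,0.03,0,1],[0,0,0.02,0,1],[0,0,0.02,0,1]]' 40
python3 g.py .5375 .2067 .114 2.138
```

```text
time: 26.5
ee_pos: [0.5379, 0.2066, 0.1149]
eef_rot: [0.531, 0.848, -0.003, -0.006]
ft_force: [-3.6, -2.6, 5.7]
width: 0.0148
t 26.5 pos [0.5379 0.2066 0.1149] th 2.023 zax [-0.013  0.    -1.   ] F [-3.6 -2.6  5.7] T [-0.56  0.54  1.16] w 0.0148 j7 0.15
go tool cm [ 0.02 -0.04  0.09] turn -0.115
```

```bash
python3 -m jog '[[0,0,0,-0.02,1],[0,0,0,-0.01,1],[0,0,0,0,1],[0,0,0,0,1],[0,0,-0.05,0,1],[0,0,-0.05,0,1],[0,0,0,0,1],[0,0,0,0,1],[0,0,0,0,1],[0,0,0,0,1]]' 40
python3 g.py .5375 .2067 .114 2.138
```

```text
time: 27.5
ee_pos: [0.5378, 0.2066, 0.115]
eef_rot: [0.517, 0.856, -0.004, -0.005]
ft_force: [0.3, -1.8, 0.3]
width: 0.0143
t 27.5 pos [0.5378 0.2066 0.115 ] th 2.056 zax [-0.013 -0.001 -1.   ] F [ 0.3 -1.8  0.3] T [-0.24  0.09  0.84] w 0.0143 j7 0.18
go tool cm [ 0.03 -0.02  0.1 ] turn -0.082
```

```bash
python3 -m jog '[[0,0,0,-0.03,1],[0,0,0,-0.03,1],[0,0,0,-0.02,1],[0,0,0,0,1],[0,0,0,0,1],[0,0,0,0,1],[0,0,0,0,1],[0,0,0,0,1],[0,0,0,0,1],[0,0,0,0,1]]' 40
python3 g.py .5375 .2067 .114 2.138
```

```text
time: 28.5
ee_pos: [0.538, 0.2066, 0.1153]
eef_rot: [0.481, 0.877, -0.003, -0.006]
ft_force: [-0.6, -0.3, 1.3]
width: 0.0138
t 28.5 pos [0.538  0.2066 0.1153] th 2.139 zax [-0.013  0.001 -1.   ] F [-0.6 -0.3  1.3] T [-0.09  0.1  -0.02] w 0.0138 j7 0.26
go tool cm [ 0.04 -0.03  0.13] turn 0.001
```

```bash
python3 -m jog '[[0,0,0,0,0.8],[0,0,0,0,0.6],[0,0,0,0,0.35],[0,0,0,0,0.35],[0,0,0,0,0.35],[0,0,-1,0,0.35],[0,0,-2,0,0.35],[0,0,-3,0,0.35],[0,0,-4,0,0.35],[0,0,-2,0,0.35]]' 40
python3 -m jog '[[2,-3,-2,0,0.35],[2,-3,-2,0,0.35],[2,-3,-1,0,0.35],[2,-3,0,0,0.35],[2,-3,0,0,0.35],[1,-2,0,0,0.35],[0,0,0,0,0.35],[0,0,0,0,0.35],[0,0,0,0,0.35],[0,0,0,0,0.35]]' 40
python3 g.py .5375 .2067 .114 2.138; python3 bar.py
python3 -c "
from h import *
c=cam('top');p=c['pixels'];print('top centre px',proj(c,[.5373,.2067,.11]));cv2.imwrite('pics/fin_top.png',p[:,:,::-1])
print(p[282,228:252].mean(1).astype(int).tolist())
c=cam('side');cv2.imwrite('pics/fin_side.png',c['pixels'][:,:,::-1])"
```

```text
time: 29.5
ee_pos: [0.5382, 0.2058, 0.239]
eef_rot: [0.481, 0.877, -0.005, -0.007]
ft_force: [-0.0, 0.7, 0.4]
width: 0.0563
time: 30.5
ee_pos: [0.3334, 0.206, 0.3037]
eef_rot: [0.483, 0.876, 0.002, -0.003]
ft_force: [0.4, -0.8, -0.2]
width: 0.0564
t 30.5 pos [0.3334 0.206  0.3037] th 2.134 zax [-0.004  0.006 -1.   ] F [ 0.4 -0.8 -0.2] T [-0.09  0.    0.02] w 0.0564 j7 -0.18
go tool cm [-10.96  17.29  18.89] turn -0.004
hull [[338, 344], [334, 341], [328, 323], [329, 313], [333, 313], [341, 335], [341, 342]] 260
top right yaw 122.67175170994615 turned from slots 71.65219316832443 len 0.0507013046151384 mid [0.5311 0.2019 0.139 ]
low left yaw 124.85670354509188 turned from slots 69.4672413331787 len 0.049335015975940366 mid [0.5401 0.2085 0.112 ]
bar centroid [0.53580078 0.20633189] turned 73.16705218329771
top centre px (np.float64(238.46129094479508), np.float64(280.52883556632366))
[111, 74, 51, 45, 44, 43, 42, 38, 36, 36, 49, 69, 88, 104, 118, 123, 124, 124, 125, 125, 124, 125, 126, 129]
```

```bash
cat > z.py <<'E'
from g import *
V={n:cam(n) for n in('top','side')}
def cen(c,u,rad,lo,hi):
    g=c['pixels'].astype(float).max(2);yy,xx=np.mgrid[:480,:640]
    for _ in range(3):
        w=np.clip((hi-g)/(hi-lo),0,1)*(np.hypot(xx-u[0],yy-u[1])<rad);u=np.array([(w*xx).sum(),(w*yy).sum()])/w.sum()
    return u,w.sum()
def tri(us):
    A=np.zeros((3,3));b=np.zeros(3);R=[ray(V[n],*us[n]) for n in V]
    for o,d in R: P=np.eye(3)-np.outer(d,d);A+=P;b+=P@o
    x=np.linalg.solve(A,b);return x.round(4),[round(1e3*np.linalg.norm(np.cross(x-o,d)),2) for o,d in R]
us={}
for n in V: us[n],a=cen(V[n],proj(V[n],[.5365,.2065,.127]),16 if n=='top' else 19,60,130);print(n,us[n].round(2),a)
print('bar',tri(us))
k=.28
for q,p in zip([(136,309),(90,120),(252,75),(300,262)],[(78,60),(56,263),(340,283),(340,76)]): pass
T=[(90,120),(252,75),(300,262),(136,309)];S=[(56,263),(78,60),(340,76),(340,283)]
for t,s in zip(T,S):
    us={'top':cen(V['top'],(185+t[0]*k-.5,228+t[1]*k-.5),3,60,120)[0],'side':cen(V['side'],(277+s[0]*k-.5,289+s[1]*k-.5),3,60,120)[0]}
    print('screw',tri(us),us['top'].round(1),us['side'].round(1))
E
python3 z.py
```

```text
top [237.55 280.06] 149.2142857142857
side [334.38 328.41] 256.79999999999995
bar (array([0.536 , 0.2062, 0.127 ]), [np.float64(0.24), np.float64(0.24)])
screw (array([0.5909, 0.2824, 0.1025]), [np.float64(0.16), np.float64(0.16)]) [209.8 261.2] [291.9 362.5]
screw (array([0.6205, 0.1652, 0.1036]), [np.float64(0.39), np.float64(0.39)]) [254.9 248.5] [298.5 305.7]
screw (array([0.4832, 0.1305, 0.1033]), [np.float64(0.35), np.float64(0.35)]) [268.6 300.9] [371.7 310.1]
screw (array([0.4533, 0.2481, 0.1024]), [np.float64(0.07), np.float64(0.07)]) [222.6 314.2] [371.8 367.9]
```

```bash
cat >> z.py <<'E'
print('others')
for t,s in(((328,266),(343,261)),((387,235),(330,206)),((430,264),(375,184)),((333,315),(401,272))):
    us={'top':cen(V['top'],t,13,50,110)[0],'side':cen(V['side'],s,15,50,110)[0]};print(tri(us),us['top'].round(1),us['side'].round(1))
E
python3 z.py | sed -n '/others/,$p'
```

```text
others
(array([ 0.583 , -0.0244,  0.0384]), [np.float64(0.33), np.float64(0.33)]) [328.2 264.7] [343.  260.1]
(array([ 0.6646, -0.1863,  0.0388]), [np.float64(0.21), np.float64(0.21)]) [386.4 233.6] [329.7 204.8]
(array([ 0.5767, -0.3022,  0.0368]), [np.float64(0.79), np.float64(0.79)]) [430.7 263.9] [375.  183.5]
(array([ 0.4509, -0.0334,  0.0373]), [np.float64(0.3), np.float64(0.3)]) [332.9 313.6] [401.1 271.8]
```

```bash
python3 -m jog '[[-2,3,1,0,0.35],[-2,3,1,0,0.35],[-2,3,1,0,0.35],[-2,3,1,0,0.35],[-1.5,2.5,1,0,0.35],[-0.8,1.2,1,0,0.35],[0,0,1,0,0.35],[0,0,0,0,0.35],[0,0,0,0,0.35],[0,0,0,0,0.35]]' 30
python3 g.py .5375 .2067 .115 2.138
```

```text
time: 31.85
ee_pos: [0.5263, 0.2051, 0.2301]
eef_rot: [0.48, 0.877, 0.002, -0.002]
ft_force: [-0.9, -0.5, -0.0]
width: 0.0569
t 31.85 pos [0.5263 0.2051 0.2301] th 2.14 zax [-0.002  0.005 -1.   ] F [-0.9 -0.5 -0. ] T [-0.07 -0.01 -0.07] w 0.0569 j7 0.21
go tool cm [-0.53  1.02 11.5 ] turn 0.002
```

```bash
python3 -m jog '[[-0.3,0.5,1,0,0.35],[-0.2,0.5,1.5,0,0.35],[0,0,1.5,0,0.35],[0,0,1.5,0,0.35],[0,0,1,0,0.35],[0,0,0.6,0,0.35],[0,0,0.2,0,0.35],[0,0,0,0,0.35],[0,0,0,0,0.35],[0,0,0,0,0.35]]' 30
python3 g.py .5375 .2067 .115 2.138
```

```text
time: 32.85
ee_pos: [0.5385, 0.2083, 0.1527]
eef_rot: [0.479, 0.878, 0.004, -0.002]
ft_force: [-0.6, 0.6, 1.2]
width: 0.0565
t 32.85 pos [0.5385 0.2083 0.1527] th 2.142 zax [ 0.     0.008 -1.   ] F [-0.6  0.6  1.2] T [-0.04 -0.04 -0.02] w 0.0565 j7 0.26
go tool cm [-0.11 -0.18  3.77] turn 0.004
```

```bash
python3 -m jog '[[-0.1,-0.15,0.7,0,0.35],[0,0,0.8,0,0.35],[0,0,0.7,0,0.35],[0,0,0.6,0,0.35],[0,0,0.4,0,0.35],[0,0,0.2,0,0.35],[0,0,0,0,0.6],[0,0,0,0,1],[0,0,0,0,1],[0,0,0,0,1]]' 30
python3 g.py .5375 .2067 .115 2.138
python3 -m jog '[[0,0,0,0,1],[0,0,0,0,1],[0,0,0,-0.03,1],[0,0,0,-0.03,1],[0,0,0,-0.03,1],[0,0,0,-0.03,1],[0,0,0,-0.02,1],[0,0,0,0,1],[0,0,0,0,1],[0,0,0,0,1]]' 30
python3 g.py .5375 .2067 .115 2.138
```

```text
time: 33.85
ee_pos: [0.5381, 0.207, 0.1164]
eef_rot: [0.479, 0.878, 0.004, -0.002]
ft_force: [0.4, -0.0, 0.9]
width: 0.0325
t 33.85 pos [0.5381 0.207  0.1164] th 2.142 zax [ 0.001  0.009 -1.   ] F [ 0.4 -0.   0.9] T [0.   0.03 0.  ] w 0.0325 j7 0.27
go tool cm [ 0.   -0.07  0.13] turn 0.004
time: 34.85
ee_pos: [0.5379, 0.2067, 0.1168]
eef_rot: [0.412, 0.911, 0.005, -0.002]
ft_force: [-2.1, -0.4, -0.1]
width: 0.0139
t 34.85 pos [0.5379 0.2067 0.1168] th 2.293 zax [ 0.001  0.01  -1.   ] F [-2.1 -0.4 -0.1] T [-0.04  0.27 -0.39] w 0.0139 j7 0.42
go tool cm [ 0.03 -0.03  0.18] turn 0.155
```

```bash
python3 -m jog '[[0,0,0,-0.02,1],[0,0,0,-0.02,1],[0,0,0,-0.01,1],[0,0,0,0,1],[0,0,0,0,1],[0,0,0,0,1],[0,0,0,0,1],[0,0,0,0,1],[0,0,0,0,1],[0,0,0,0,1]]' 30
python3 g.py .5375 .2067 .115 2.138
```

```text
time: 35.85
ee_pos: [0.5379, 0.2067, 0.1168]
eef_rot: [0.388, 0.922, 0.005, -0.002]
ft_force: [-1.2, -0.5, 0.8]
width: 0.0144
t 35.85 pos [0.5379 0.2067 0.1168] th 2.345 zax [ 0.001  0.01  -1.   ] F [-1.2 -0.5  0.8] T [-0.13  0.37 -0.73] w 0.0144 j7 0.47
go tool cm [ 0.03 -0.03  0.18] turn 0.207
```

```bash
python3 -m jog '[[0,0,0,0.04,1],[0,0,0,0.04,1],[0,0,0,0.04,1],[0,0,0,0,1],[0,0,0,0,0.6],[0,0,0,0,0.35],[0,0,0,0,0.35],[0,0,0,0,0.35],[0,0,0,0,0.35],[0,0,-0.5,0,0.35]]' 30
python3 -m jog '[[0,0,-1,0,0.35],[0,0,-2,0,0.35],[0,0,-3,0,0.35],[0,0,-4,0,0.35],[0,0,-3,0,0.35],[2,-3,-1,0,0.35],[2,-3,-1,0,0.35],[2,-3,-1,0,0.35],[2,-3,0,0,0.35],[0,0,0,0,0.35]]' 30
python3 -m jog '[[2,-3,0,0,0.35],[0,0,0,0,0.35],[0,0,0,0,0.35],[0,0,0,0,0.35],[0,0,0,0,0.35],[0,0,0,0,0.35],[0,0,0,0,0.35],[0,0,0,0,0.35],[0,0,0,0,0.35],[0,0,0,0,0.35]]' 30
python3 bar.py | tail -1; python3 z.py | grep bar
```

```text
time: 36.85
ee_pos: [0.5381, 0.2071, 0.1214]
eef_rot: [0.44, 0.898, 0.004, -0.001]
ft_force: [-0.6, -0.1, -0.7]
width: 0.0523
time: 37.85
ee_pos: [0.3906, 0.1933, 0.2954]
eef_rot: [0.441, 0.897, 0.007, 0.001]
ft_force: [0.9, 0.3, -1.1]
width: 0.0562
time: 38.85
ee_pos: [0.3564, 0.1898, 0.2979]
eef_rot: [0.443, 0.897, 0.009, 0.002]
ft_force: [0.7, 0.0, 0.0]
width: 0.0561
bar centroid [0.53602941 0.20596255] turned 69.551485744966
bar (array([0.536 , 0.2063, 0.1272]), [np.float64(0.25), np.float64(0.25)])
```

```bash
python3 -c "
from bench import r
print(r.close_job(), r.read_state()['time'])"
```

```text
the job is handed in; nothing more can be done
the job is handed in; nothing more can be done
```

I set the white cover into the dust box, pressed it in, turned it clockwise to its stop and let go. It appears locked in its detent. The job is handed in; no verdict was reported.

**Last checks, arm clear and touching nothing:**
- **Turn:** the cover stands about 70° from the slots, by the camera. Before release it met a firm stop in both directions with only a few degrees of play, which fits sitting in the pocket.
- **Position:** it measures about 1.5 mm from the mouth's axis.
- **Depth:** the grip bar's centre triangulates to z = 0.127 m, which is what locked would give. The cameras read up to about 3 mm high on known points, so depth alone does not rule out unlocked; the firm stop both ways is the better evidence.
- **Level and stillness:** I did not measure either on its own.

**What went wrong or disagreed:**
- **First grasp:** in the pictures the fingertips looked about 20 mm higher than `r.tip_extent` implies. I held only the top of the bar, and it slipped off near the stop. I gripped it again lower down and checked it there.
- **Turning moment:** it briefly reached about 1.16 N m against the stop, over the 0.8 N m you call forcing. I backed it off at once. I estimate about 34 N on the lugs, under the 50 N limit, but did not measure it.
- **Bystanders:** I did not measure them again at the end. I planned the moves clear of them, and no unexpected force showed.

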